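Lock the sprung wheel of a cassette magazine open for refilling

ROBOT

A 7-joint arm with a two-finger parallel gripper is mounted at the origin on the work surface. World frame = base frame: x ahead of the robot, y to its left, z up, the work surface at z = 0. Lengths are in m, angles in rad, forces in N, time in s.
With the tool pointing down it reaches from about 0.425 to 0.925 m from the base axis. Payload 6.8 kg.
Tool frame: the origin (TCP) lies on the front face of the gripper's body, between the roots of the fingers; the fingertips stand 73 mm ahead of it and the grasp point (between the pads) lies 54 mm ahead of it (tcp_to_tips is the distance from the TCP to the fingertips, in m); z points along the fingers, x is the direction in which the jaws open and shut, and the axes are right-handed (so a half turn about z gives the same grasp; the last joint's range is limited). The gripper opens to 85 mm and grips with 20 to 120 N. Pads are 22 mm wide; open, the fingers measure 114 mm over their backs; the gripper's body (76 mm by 85 mm) begins 54 mm behind the grasp point. The pads swing forward as they close: fully open they stand 13 mm farther back than shut.
Start: joints at [-1.376, 0.477, 0.022, 1.555, -0.011, 1.109, -0.083], TCP at [0.201, 0.644, 0.304] pointing down, gripper open.
Joint ranges: [-2.96, 2.96], [-0.34, 2.1], [-1.41, 1.46], [0.24, 2.44], [-1.37, 4.51], [0.17, 1.92], [-2.96, 2.96]. Speed limits (rad/s): [2.39, 2.39, 3.14, 3.14, 3.14, 3.14, 3.14].

INTERFACE

Orientations are given as a unit quaternion [w, x, y, z].
In Python, from station import get_obs, read_camera, hand_in, look_for, silhouettes, tcp_to_tips gives the robot as it stands. The module is installed in compiled form; this text tells all that it offers.
- The arm moves only by the tool apply_moves, never from a script. Its argument "moves" is a list of rows, each a list of 3 entries, a list of its own where there are three numbers: the shift along the tool's x, y, z in units of 25 mm (1.0 is 25 mm), then the turn, a rotation vector about the tool's x, y, z in units of 10 degrees (1.0 is 10 degrees), then the gripper's target within -1 to 1 (fully open at 1, half-way at 0, shut at -1). In form: [[[dx, dy, dz], [rx, ry, rz], jaw], ...]. A call has 1 to 20 rows; each row is the pose to reach, as a shift and turn from the pose commanded when the call began, along the tool's axes at that moment; what a row does not reach only later rows make up. A row lasts 1/8 s, in which the tool goes at most 62.5 mm and 10.7 degrees, less where a joint would pass 70% of its speed; a pose out of reach is approached as far as the arm can. A call with a gripper value outside its range is refused whole. The fingers move at their own pace and stop on an object; "force" is the grip in N (left out, the last holds). Time passes only in rows, so rows that repeat a pose let the fingers close. It gives the time, the measured TCP pose, the force and the opening at its end, in the units of the state.
- get_obs(): the state, without advancing time (a new reading comes with each control period).
- read_camera(name): name is "scene" or "top"; returns a dict with "color" (480x640x3 uint8, red, green, blue), "mtx" (3x3 intrinsics, pixels), "eye" and "rotation" of the camera in the world. Camera axes: x right, y up, looking along -z (the intrinsics and any distortion apply to the point x, -y, -z); pixel columns grow to the right and rows downward; lengths in m; the calibration is good to about 2 mm. A picture is of the moment at which its call begins. There is no depth.
- hand_in(): hands the job in, once; it reports no verdict.
Trained networks look in the newest picture that a camera, given by its name, has taken for a name from the list of things; names that differ only in an ending like _2 or _b are one class to them, and where a whole thing is asked for, a point or a joint stands for the part that bears it (a point fixed in the world has none). Each returns a list of dicts, best first, with "conf" (0 to 1); they miss things now and then, are a little off and sometimes report something else, mostly with a low value. They report only what shows in the picture. A call takes as long as a camera call.
- look_for(camera, query): "pixel" ([row, column] in pixels, amid what is visible of it).
- silhouettes(camera, query): "mask" (480x640 bool, what is visible of it) and "pixel" ([row, column] in pixels, amid what is visible of it).
The state is a dict: "t": time; "q": joint angles; "joint_vel": joint speeds; "joint_torque": joint torques, N m; "eef_pos": TCP position; "tool_rot": TCP orientation; "contact_force": force on the tool from outside, world axes, zero at the start; "torque": the same for the moment, N m; "gripper_width": opening from 0.0 (shut) to 1.0 (fully open).
Only numpy, scipy, OpenCV 4.12 (cv2) and the standard library are available. Lean on these libraries where they do the work, as an engineer would, in place of code of your own. Each camera call takes 0.05 s, during which the arm holds its last target.

TASK

Take the steel locking pin out of its wooden stand and use it to lock the cassette magazine's sprung wheel wound back, so the magazine stays open for refilling: put the pin's end into the hole in the wheel, turn the wheel with it counter-clockwise (seen from above) against the spring, hold it there and feel for the lock hole hidden underneath, then press the pin fully home so that its collar sits on the wheel. Work gently, never forcing the pin hard, let go of it once it holds, and leave the bottle, tweezers stand, transport box and red cassette undisturbed.

Things in the scene. Friction and masses are not known exactly. Their poses are not given: they have to be found in the camera images.
- magazine: Cassette magazine fixed to the bench: grey base plate 184 x 240 x 6 mm carrying a flat wheel and, on its -y side, an open aluminium channel (270 mm long, 44 mm wide, rim 56 mm above the bench) with cassettes and a pusher geared to the wheel. Origin on the bench under the wheel's axis, z up, x along the channel.
- plate_top (a point): Lock plate: black disc under the wheel, as wide; this is the centre of its flat top, 40 mm above the bench, 2 mm below the wheel. One lock hole, 13 mm wide, 34 mm deep, 60 mm from the axis, hidden by the wheel: under the wheel's hole at a turn between 0.75 and 1.05 rad, differing each time and not measured. Feel for it: the pin's end rides on the plate, and sinks at the hole.
- wheel (a joint): Turn of the wheel about its upright axis, rad: 0 at rest (its stop), grows counter-clockwise seen from above, end stop at 1.25. A spring turns it back to 0 whenever it is let go: it takes about 2.4 N at the hole to start it and 4.5 N at 1.05 rad.
- wheel_center (a point): Centre of the wheel's flat top face, on its axis, 54 mm above the bench. The wheel is an aluminium disc 12 mm thick and 170 mm across with a dark steel rim; a low round hub cap (32 mm across) stands 5 mm above its face. z up, x points to the wheel's hole.
- wheel_hole (a point): Centre of the mouth of the round hole through the wheel, on the wheel's top face, 60 mm from its axis; 14 mm across, 12 mm deep (right through). It turns with the wheel; at rest it lies 0.52 rad clockwise of the magazine's x axis.
- pin_center (a point): Loose steel locking pin, about 80 g, upright in the stand; point half-way up its axis, 36.5 mm above its lower end, z towards its head. From below: round shank 10 mm wide, 36 mm long, end chamfered 3 mm; round collar 22 mm wide, 5 mm thick; square grip 16 x 16 mm, 32 mm high (faces along the pin's x and y), top 73 mm above the lower end.
- pin_tip (a point): Centre of the pin's lower end, on its axis.
- stand: Fixed wooden block 50 x 50 x 45 mm with an upright hole 13 mm across in which the pin stands, collar on the block's top. Origin at the centre of its underside. It and the red cassette may change places.
- cassette: Loose red tissue cassette lying flat, 40 x 28 x 5 mm; origin at the centre of its underside. To be left alone.
- box: Closed translucent transport box, 136 x 96 x 60 mm; origin at the centre of its underside. To be left alone.
- bottle: Amber stoppered bottle, 64 mm across, 136 mm high; origin at the centre of its underside. To be left alone.
- tweezers: Chrome tweezers stand, foot 72 mm across, 145 mm high; origin at the centre of its underside. To be left alone.

How it is judged:
By the outcome, as a careful person would: the job done as asked, in the order asked, and still so for the second after the job is handed in, with the robot touching nothing.
It also fails if it takes over 58 s, if anything falls off the work surface, if the arm or the gripper's body presses on something with over 40 N, if the wrist force passes 120 N, or if a joint passes its speed limit or range.

## Working session

There is one attempt and no reset: what is moved stays moved. The work goes in short steps, Python scripts to look and compute and a tool call to move; the robot and the scene stay as the last step left them, time stands still between calls to the robot, and variables do not carry over. Pictures are saved under pics/ and viewed, and the job is handed in when it is done.

Besides the shell and the picture viewer there is one more tool, called by a JSON object that holds its "api" and its "payload", one argument or row to a line. apply_moves: Moves the arm, as the interface text tells. Its arguments: {"type":"object","properties":{"moves":{"type":"array"},"force":{"type":"number"}},"required":["moves"]}

```bash
mkdir -p pics; cat > h.py <<'E'
import numpy as np, cv2
from station import *
def save(cam,name):
    c=read_camera(cam); cv2.imwrite('pics/'+name,cv2.cvtColor(c['color'],cv2.COLOR_RGB2BGR)); return c
def ray(c,px):
    r,col=px; K=np.array(c['mtx']); d=np.linalg.inv(K)@np.array([col,r,1.]); d=np.array([d[0],-d[1],-d[2]])
    d=np.array(c['rotation'])@d; return np.array(c['eye']),d/np.linalg.norm(d)
def proj(c,P):
    p=np.array(c['rotation']).T@(np.array(P)-np.array(c['eye'])); p=np.array([p[0],-p[1],-p[2]]); u=np.array(c['mtx'])@p; return u[1]/u[2],u[0]/u[2]
def atz(c,px,z):
    o,d=ray(c,px); return o+d*(z-o[2])/d[2]
def tri(c1,p1,c2,p2):
    o1,d1=ray(c1,p1);o2,d2=ray(c2,p2)
    A=np.stack([d1,-d2],1); s=np.linalg.lstsq(A,o2-o1,rcond=None)[0]
    a=o1+d1*s[0];b=o2+d2*s[1]; return (a+b)/2,np.linalg.norm(a-b)
E
python3 - <<'E'
from h import *
np.set_printoptions(precision=4,suppress=True)
a=save('scene','s0.png');b=save('top','t0.png')
print({k:v for k,v in a.items() if k!='color'});print({k:v for k,v in b.items() if k!='color'})
print(get_obs()); print(tcp_to_tips)
for q in ['wheel_hole','wheel_center','pin_center','pin_tip','stand','cassette','box','bottle','tweezers','magazine','plate_top']:
  for c in ['scene','top']:
    print(q,c,[(x['pixel'],round(x['conf'],2)) for x in look_for(c,q)][:3])
E
```

```text
{'mtx': array([[491.8662,   0.    , 316.9959],
       [  0.    , 491.8662, 236.3093],
       [  0.    ,   0.    ,   1.    ]]), 'eye': array([1.1454, 0.0077, 0.9537]), 'rotation': array([0.6689, 0.2169, 0.2087, 0.6797])}
{'mtx': array([[485.2069,   0.    , 318.5892],
       [  0.    , 485.2069, 233.8075],
       [  0.    ,   0.    ,   1.    ]]), 'eye': array([0.3287, 0.0442, 1.2026]), 'rotation': array([ 0.7104,  0.0711, -0.0692, -0.6967])}
{'t': 0.1, 'q': array([-1.3761,  0.4777,  0.0223,  1.5564, -0.0115,  1.1093, -0.0831]), 'joint_vel': array([ 0.0001, -0.0022,  0.0008, -0.0019, -0.0006, -0.0008,  0.0012]), 'joint_torque': array([  0.0046, -59.7764,   1.6139, -28.1957,   0.0128,   0.005 ,
        -0.    ]), 'eef_pos': array([0.2012, 0.6439, 0.303 ]), 'tool_rot': array([ 0.0006,  0.8057,  0.5924, -0.0006]), 'contact_force': array([ 0.2296,  0.61  , -0.1585]), 'torque': array([ 0.0052,  0.0356, -0.0256]), 'gripper_width': 0.9965435715638502}
0.0726
wheel_hole scene [([254.3, 319.9], 0.83)]
wheel_hole top [([242.4, 330.9], 0.77)]
wheel_center scene [([253.1, 320.1], 0.94)]
wheel_center top [([240.0, 330.2], 0.66)]
pin_center scene []
pin_center top []
pin_tip scene [([250.3, 319.1], 0.72), ([218.2, 426.6], 0.6)]
pin_tip top [([273.1, 225.7], 0.47)]
stand scene [([252.0, 319.3], 0.66), ([226.4, 422.7], 0.64)]
stand top [([275.6, 231.9], 0.95)]
cassette scene [([292.1, 410.7], 0.51)]
cassette top [([212.6, 251.9], 0.7)]
box scene [([286.9, 501.8], 0.83)]
box top [([211.6, 171.8], 0.56)]
bottle scene [([294.9, 121.4], 0.58)]
bottle top [([194.4, 488.3], 0.79)]
tweezers scene [([206.5, 158.3], 0.65), ([291.1, 410.4], 0.61)]
tweezers top [([299.4, 489.3], 0.87)]
magazine scene [([257.8, 299.2], 0.67)]
magazine top [([243.0, 348.7], 0.81)]
plate_top scene [([262.4, 297.4], 0.72), ([227.2, 422.4], 0.22)]
plate_top top [([242.2, 348.1], 0.96)]
```

```bash
sed -i "s/^from station import \*/from station import get_obs, read_camera, hand_in, look_for, silhouettes, tcp_to_tips\nfrom scipy.spatial.transform import Rotation as R\ndef RR(q):\n    q=np.array(q); return R.from_quat([q[1],q[2],q[3],q[0]]).as_matrix()/; s/np.array(c\['rotation'\])/RR(c['rotation'])/" h.py; cat h.py | head -20
```

```text
import numpy as np, cv2
from station import get_obs, read_camera, hand_in, look_for, silhouettes, tcp_to_tips
from scipy.spatial.transform import Rotation as R
def RR(q):
    q=np.array(q); return R.from_quat([q[1],q[2],q[3],q[0]]).as_matrix()
def save(cam,name):
    c=read_camera(cam); cv2.imwrite('pics/'+name,cv2.cvtColor(c['color'],cv2.COLOR_RGB2BGR)); return c
def ray(c,px):
    r,col=px; K=np.array(c['mtx']); d=np.linalg.inv(K)@np.array([col,r,1.]); d=np.array([d[0],-d[1],-d[2]])
    d=RR(c['rotation'])@d; return np.array(c['eye']),d/np.linalg.norm(d)
def proj(c,P):
    p=RR(c['rotation']).T@(np.array(P)-np.array(c['eye'])); p=np.array([p[0],-p[1],-p[2]]); u=np.array(c['mtx'])@p; return u[1]/u[2],u[0]/u[2]
def atz(c,px,z):
    o,d=ray(c,px); return o+d*(z-o[2])/d[2]
def tri(c1,p1,c2,p2):
    o1,d1=ray(c1,p1);o2,d2=ray(c2,p2)
    A=np.stack([d1,-d2],1); s=np.linalg.lstsq(A,o2-o1,rcond=None)[0]
    a=o1+d1*s[0];b=o2+d2*s[1]; return (a+b)/2,np.linalg.norm(a-b)
```

View pics/s0.png

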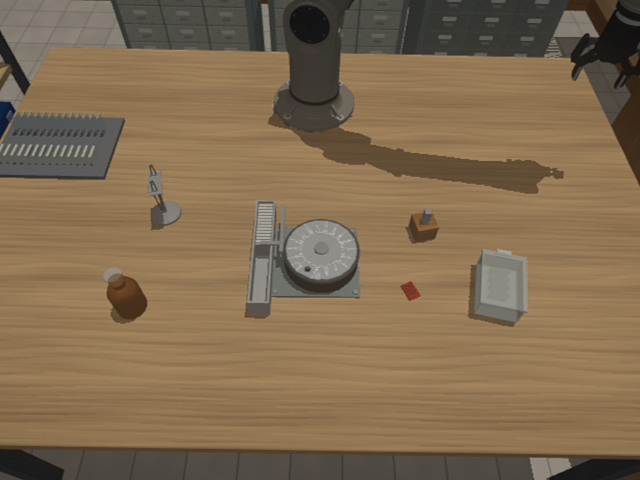

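View pics/t0.png

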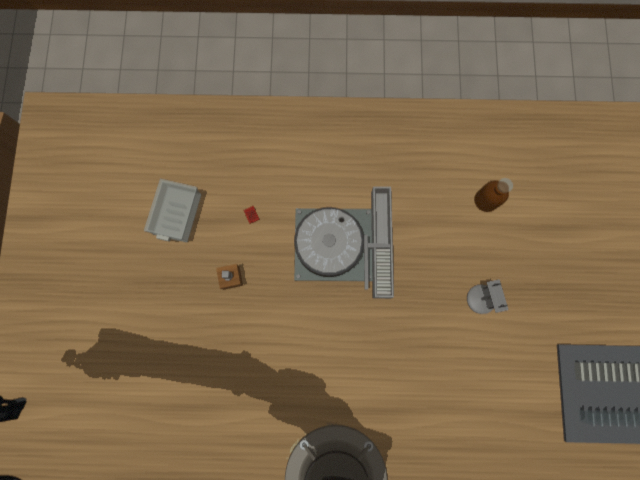

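```bash
python3 - <<'E'
from h import *
np.set_printoptions(precision=4,suppress=True)
a=cv2.imread('pics/s0.png');b=cv2.imread('pics/t0.png')
def crop(im,r0,r1,c0,c1,k,n): cv2.imwrite('pics/'+n,cv2.resize(im[r0:r1,c0:c1],None,fx=k,fy=k,interpolation=cv2.INTER_CUBIC))
A=np.hstack([cv2.resize(a[195:255,395:455],(400,400),interpolation=cv2.INTER_CUBIC),cv2.resize(b[250:300,205:255],(400,400),interpolation=cv2.INTER_CUBIC)])
cv2.imwrite('pics/pin0.png',A)
B=np.hstack([cv2.resize(a[205:305,270:370],(400,400),interpolation=cv2.INTER_CUBIC),cv2.resize(b[195:285,285:375],(400,400),interpolation=cv2.INTER_CUBIC)])
cv2.imwrite('pics/wh0.png',B)
E
```

```text
(no output)
```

View pics/pin0.png

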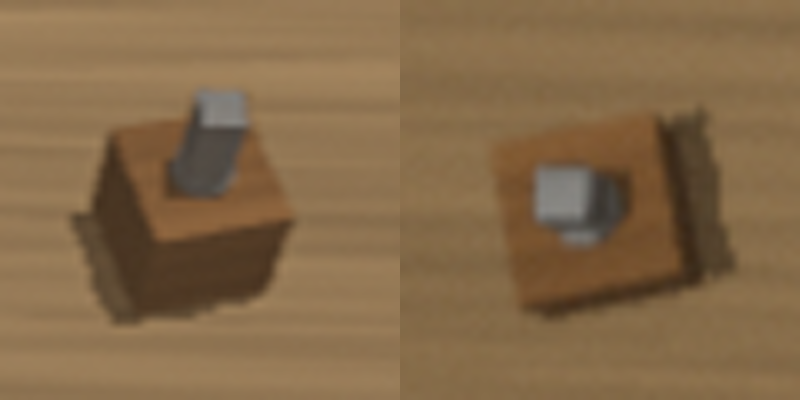

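View pics/wh0.png

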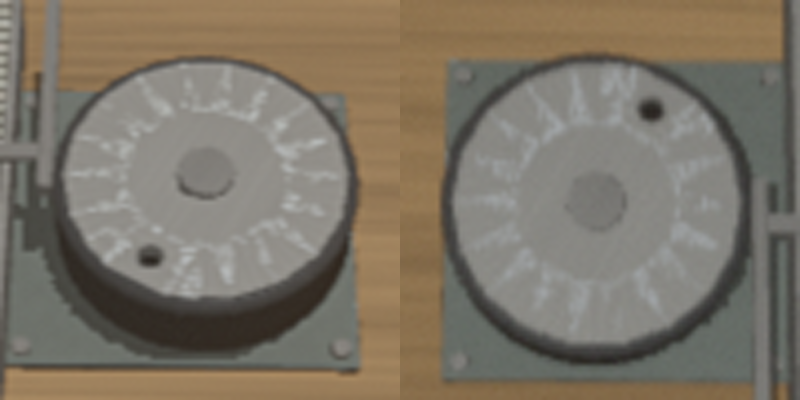

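```bash
cat > m1.py <<'E'
from h import *
np.set_printoptions(precision=4,suppress=True)
a=save('scene','s1.png');b=save('top','t1.png')
def both(n,ps,pt,z):
    print(n,'tri',*tri(a,ps,b,pt),'scene@z',atz(a,ps,z)[:2],'top@z',atz(b,pt,z)[:2])
both('pintop',(210.6,427.7),(273.7,224.9),.045+.037)
both('hole',(268.6,307.1),(219.4,341.1),.054)
both('hub',(247.6,321.1),(239.8,328.7),.059)
# stand top corners
T=[(95,150),(255,113),(290,275),(125,313)]
P=[]
for (x,y) in T:
    p=(250+(y+.5)/8-.5,205+(x+.5)/8-.5); P.append(atz(b,p,.045)[:2])
print('stand corners top',P)
S=[(110,130),(292,218),(160,243)]
for (x,y) in S:
    p=(195+(y+.5)/6.667-.5,395+(x+.5)/6.667-.5); print('s',atz(a,p,.045)[:2])
# pin top corners: top
for (x,y) in [(137,168),(192,166),(192,218),(138,221)]:
    p=(250+(y+.5)/8-.5,205+(x+.5)/8-.5); print('pt',atz(b,p,.082)[:2])
for cam in ['scene','top']:
    c=a if cam=='scene' else b
    m=silhouettes(cam,'wheel_center')
    print(cam,[(x['conf'],x['pixel'],x['mask'].sum()) for x in m])
    for q,z in [('stand',.0225),('bottle',.07),('box',.03),('tweezers',.01),('cassette',.003)]:
        for x in look_for(cam,q)[:1]: print(q,atz(c,x['pixel'],z)[:2])
E
python3 m1.py
```

```text
pintop tri [0.456  0.2649 0.0796] 0.0009342902509560297 scene@z [0.4579 0.2637] top@z [0.4557 0.2648]
hole tri [ 0.5974 -0.0049  0.0508] 0.000995156414050144 scene@z [ 0.5993 -0.0054] top@z [ 0.5967 -0.0043]
hub tri [0.5454 0.0246 0.055 ] 0.0009034957203182041 scene@z [0.5481 0.0241] top@z [0.5447 0.0251]
stand corners top [array([0.4725, 0.2932]), array([0.4846, 0.2458]), array([0.4362, 0.2328]), array([0.424 , 0.2813])]
s [0.44   0.2342]
s [0.4768 0.2934]
s [0.4885 0.2466]
pt [0.4629 0.2727]
pt [0.4638 0.2568]
pt [0.4487 0.256 ]
pt [0.4475 0.2715]
scene [(0.87, [252.6, 322.2], np.int64(3903))]
stand [0.4581 0.2602]
bottle [ 0.678  -0.3763]
box [0.6285 0.413 ]
cassette [0.6221 0.224 ]
top [(0.73, [240.5, 328.7], np.int64(3802))]
stand [0.4592 0.2573]
bottle [ 0.6666 -0.3695]
box [0.6153 0.4163]
tweezers [ 0.4097 -0.3662]
cassette [0.6198 0.2239]
```

{"api": "apply_moves", "payload": {
  "moves": [
    [[-1.2,1.4,0.4],[0,0,-0.2],1],
    [[-2.8,3.6,1],[0,0,-0.5],1],
    [[-4.6,5.7,1.6],[0,0,-0.8],1],
    [[-6.3,7.9,2.3],[0,0,-1.1],1],
    [[-8,10,2.9],[0,0,-1.4],1],
    [[-9.7,12.1,3.5],[0,0,-1.7],1],
    [[-10.9,13.6,3.9],[0,0,-2],1],
    [[-11.46,14.28,4.1],[0,0,-2.07],0.2],
    [[-11.46,14.28,4.1],[0,0,-2.07],0.2],
    [[-11.46,14.28,4.1],[0,0,-2.07],0.2]
  ],
  "force": 60
}}

```text
t: 3.15
eef_pos: [0.4565, 0.265, 0.2016]
tool_rot: [-0.0, 0.686, 0.727, 0.0]
contact_force: [0.4, 0.0, -0.1]
gripper_width: 0.598
```

```bash
cat > st.py <<'E'
from h import *
np.set_printoptions(precision=4,suppress=True)
o=get_obs(); M=RR(o['tool_rot'])
print('t',o['t'],'pos',o['eef_pos'],'w',o['gripper_width'],'F',o['contact_force'],'T',o['torque'])
print('x',M[:,0],'y',M[:,1],'z',M[:,2])
E
python3 st.py; python3 - <<'E'
from h import *
a=save('scene','s2.png');b=save('top','t2.png')
A=np.hstack([cv2.resize(a['color'][150:270,365:485],(400,400),interpolation=cv2.INTER_CUBIC),cv2.resize(b['color'][220:330,175:285],(400,400),interpolation=cv2.INTER_CUBIC)])
cv2.imwrite('pics/g2.png',A[:,:,::-1])
E
```

```text
t 3.15 pos [0.4565 0.265  0.2016] w 0.597801619976375 F [ 0.3841  0.0334 -0.1441] T [0.023  0.0147 0.0323]
x [-0.0584  0.9983  0.0007] y [0.9983 0.0584 0.    ] z [-0.      0.0007 -1.    ]
```

View pics/g2.png

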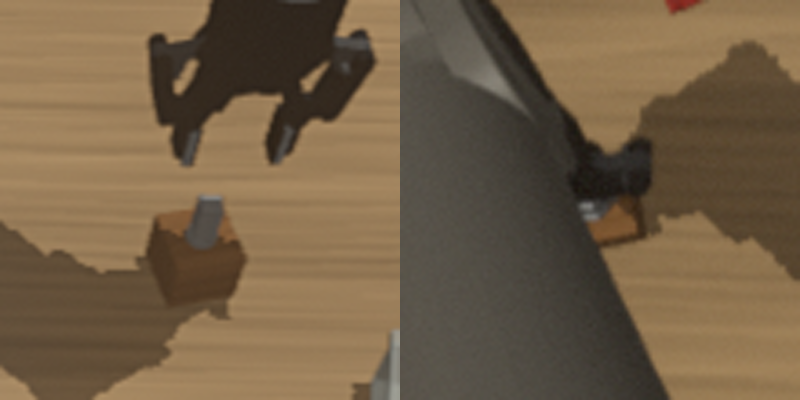

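{"api": "apply_moves", "payload": {
  "moves": [
    [[0,0,0.8],[0,0,0],0.2],
    [[0,0,1.8],[0,0,0],0.2],
    [[0,0,2.6],[0,0,0],0.2],
    [[0,0,2.95],[0,0,0],0.2],
    [[0,0,2.95],[0,0,0],0.2]
  ]
}}

```text
t: 3.88
eef_pos: [0.4561, 0.2651, 0.1275]
tool_rot: [-0.0, 0.686, 0.728, -0.0]
contact_force: [0.7, 0.5, 0.7]
gripper_width: 0.601
```

```bash
python3 st.py; python3 - <<'E'
from h import *
a=save('scene','s3.png')
A=cv2.resize(a['color'][170:260,375:465],(600,600),interpolation=cv2.INTER_CUBIC)
cv2.imwrite('pics/g3.png',A[:,:,::-1])
E
```

```text
t 3.875 pos [0.4561 0.2651 0.1275] w 0.6014642607363905 F [0.6626 0.4916 0.6527] T [-0.0426 -0.0389 -0.0033]
x [-0.0598  0.9982 -0.0001] y [ 0.9982  0.0598 -0.0006] z [-0.0006 -0.0001 -1.    ]
```

View pics/g3.png

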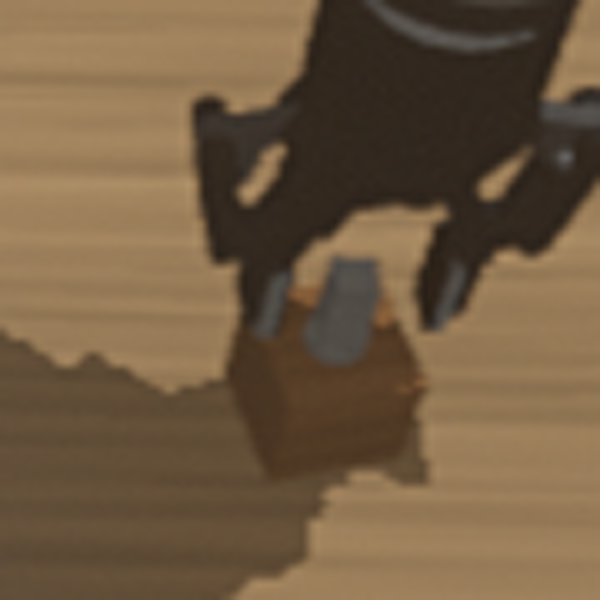

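{"api": "apply_moves", "payload": {
  "moves": [
    [[0,0,0],[0,0,0],-0.2],
    [[0,0,0],[0,0,0],-0.5],
    [[0,0,0],[0,0,0],-1],
    [[0,0,0],[0,0,0],-1],
    [[0,0,0],[0,0,0],-1],
    [[0,0,0],[0,0,0],-1]
  ],
  "force": 60
}}

```text
t: 4.68
eef_pos: [0.4569, 0.2646, 0.1284]
tool_rot: [0.0, 0.686, 0.727, 0.0]
contact_force: [-0.9, -0.3, 5.5]
gripper_width: 0.179
```

```bash
python3 st.py
```

```text
t 4.675 pos [0.4569 0.2646 0.1284] w 0.17858492064127016 F [-0.9323 -0.3261  5.518 ] T [-0.1765  0.2519 -0.0434]
x [-0.0583  0.9983  0.0006] y [0.9983 0.0583 0.0008] z [ 0.0007  0.0007 -1.    ]
```

{"api": "apply_moves", "payload": {
  "moves": [
    [[0,0,-0.3],[0,0,0],-1],
    [[0,0,-0.9],[0,0,0],-1],
    [[0,0,-1.7],[0,0,0],-1],
    [[0,0,-2.5],[0,0,0],-1],
    [[0,0,-3.2],[0,0,0],-1],
    [[0,0,-3.4],[0,0,0],-1],
    [[0,0,-3.4],[0,0,0],-1]
  ]
}}

```text
t: 5.55
eef_pos: [0.4566, 0.2644, 0.213]
tool_rot: [0.0, 0.686, 0.727, 0.0]
contact_force: [0.4, 0.7, -1.2]
gripper_width: 0.174
```

```bash
python3 st.py; python3 - <<'E'
from h import *
a=save('scene','s4.png')
A=cv2.resize(a['color'][150:250,375:475],(600,600),interpolation=cv2.INTER_CUBIC)
cv2.imwrite('pics/g4.png',A[:,:,::-1])
E
```

```text
t 5.55 pos [0.4566 0.2644 0.213 ] w 0.17417794120021968 F [ 0.3562  0.7432 -1.1777] T [ 0.0171 -0.0325 -0.0079]
x [-0.0583  0.9983  0.0005] y [0.9983 0.0583 0.0006] z [ 0.0006  0.0005 -1.    ]
```

View pics/g4.png

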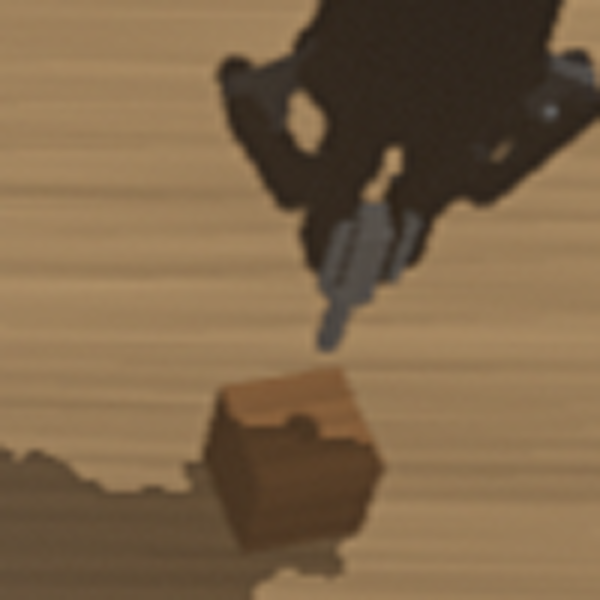

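```bash
python3 - <<'E'
from h import *
a=save('scene','s5.png')
print(proj(a,(.4566,.2644,.0936)), atz(a,(207,428.9),.0936))
E
```

```text
(np.float64(206.95271122675123), np.float64(428.9991889850551)) [0.4567406  0.26416071 0.0936    ]
```

{"api": "apply_moves", "payload": {
  "moves": [
    [[-0.8,0.36,0],[0,0,0],-1],
    [[-2.2,1,0],[0,0,0],-1],
    [[-4,1.8,0],[0,0,0],-1],
    [[-5.9,2.7,0],[0,0,0],-1],
    [[-7.8,3.5,0],[0,0,0],-1],
    [[-9.5,4.3,0.2],[0,0,0],-1],
    [[-10.6,4.8,0.5],[0,0,0],-1],
    [[-11.09,5.04,0.8],[0,0,0],-1],
    [[-11.09,5.04,0.8],[0,0,0],-1],
    [[-11.09,5.04,0.8],[0,0,0],-1]
  ]
}}

```text
t: 6.9
eef_pos: [0.5981, -0.0031, 0.1924]
tool_rot: [-0.001, 0.685, 0.728, 0.0]
contact_force: [0.3, 0.3, -1.4]
gripper_width: 0.176
```

```bash
python3 st.py; python3 - <<'E'
from h import *
a=save('scene','s6.png');b=save('top','t6.png')
o=get_obs();p=o['eef_pos']; print(proj(a,(p[0],p[1],p[2]-.1194)),proj(b,(p[0],p[1],p[2]-.1194)))
A=np.hstack([cv2.resize(a['color'][200:300,260:360],(400,400),interpolation=cv2.INTER_CUBIC),cv2.resize(b['color'][195:285,285:375],(400,400),interpolation=cv2.INTER_CUBIC)])
cv2.imwrite('pics/g6.png',A[:,:,::-1])
E
```

```text
t 6.9 pos [ 0.5981 -0.0031  0.1924] w 0.17622173677259578 F [ 0.264   0.31   -1.4205] T [ 0.0111 -0.0496 -0.0389]
x [-0.0606  0.9982  0.001 ] y [ 0.9982  0.0606 -0.0008] z [-0.0009  0.001  -1.    ]
(np.float64(263.3985680504158), np.float64(308.1247570958042)) (np.float64(216.8886960461664), np.float64(341.02496869593466))
```

View pics/g6.png

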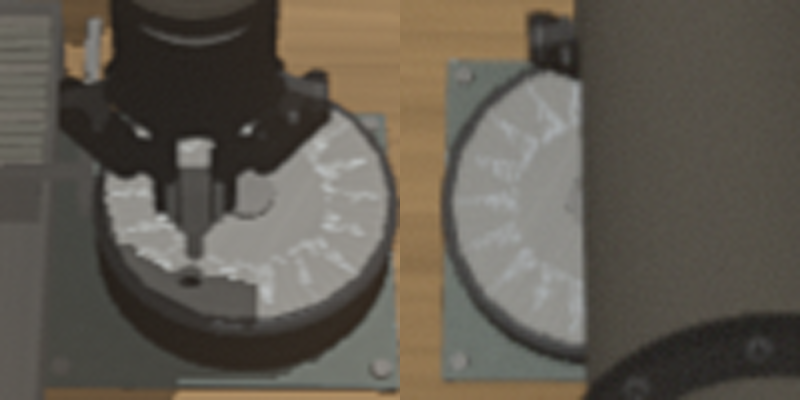

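{"api": "apply_moves", "payload": {
  "moves": [
    [[-0.08,0.04,0.2],[0,0,0],-1],
    [[-0.08,0.04,0.4],[0,0,0],-1],
    [[-0.08,0.04,0.6],[0,0,0],-1],
    [[-0.08,0.04,0.75],[0,0,0],-1],
    [[-0.08,0.04,0.85],[0,0,0],-1],
    [[-0.08,0.04,0.95],[0,0,0],-1],
    [[-0.08,0.04,0.95],[0,0,0],-1]
  ]
}}

```text
t: 7.88
eef_pos: [0.5996, -0.0069, 0.1687]
tool_rot: [-0.0, 0.686, 0.727, -0.0]
contact_force: [-0.1, 0.0, -0.9]
gripper_width: 0.175
```

```bash
python3 st.py; python3 - <<'E'
from h import *
a=save('scene','s7.png')
A=cv2.resize(a['color'][200:300,260:360],(600,600),interpolation=cv2.INTER_CUBIC)
cv2.imwrite('pics/g7.png',A[:,:,::-1])
E
```

```text
t 7.875 pos [ 0.5996 -0.0069  0.1687] w 0.17484674656089746 F [-0.0843  0.0344 -0.9432] T [ 0.065   0.0302 -0.0677]
x [-0.0584  0.9983  0.0001] y [ 0.9983  0.0584 -0.0003] z [-0.0003  0.     -1.    ]
```

View pics/g7.png

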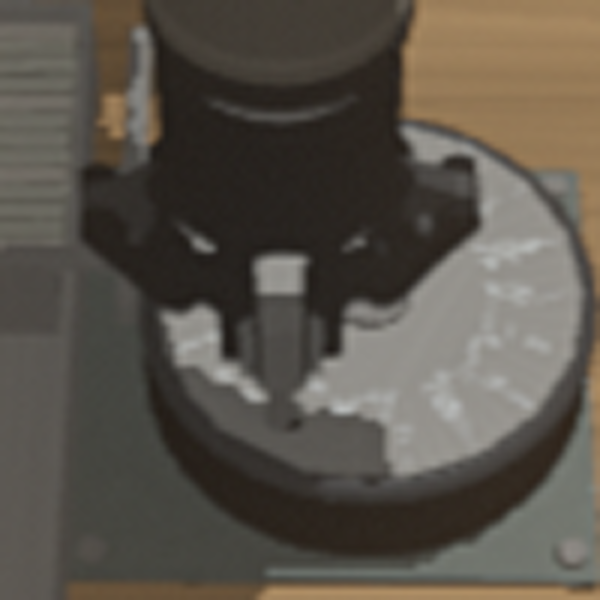

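{"api": "apply_moves", "payload": {
  "moves": [
    [[0,0,0.08],[0,0,0],-1],
    [[0,0,0.16],[0,0,0],-1],
    [[0,0,0.24],[0,0,0],-1],
    [[0,0,0.24],[0,0,0],-1]
  ]
}}

```text
t: 8.43
eef_pos: [0.5996, -0.0069, 0.1627]
tool_rot: [-0.0, 0.686, 0.728, -0.0]
contact_force: [-0.6, 1.4, -1.1]
gripper_width: 0.172
```

```bash
python3 st.py
```

```text
t 8.425 pos [ 0.5996 -0.0069  0.1627] w 0.1716159652542096 F [-0.5721  1.3831 -1.088 ] T [ 0.1637  0.0745 -0.0312]
x [-0.0585  0.9983  0.    ] y [ 0.9983  0.0585 -0.0003] z [-0.0003  0.     -1.    ]
```

```bash
cat > arc.py <<'E'
from h import *
import sys
np.set_printoptions(precision=2,suppress=True)
o=get_obs();M=RR(o['tool_rot']);p=np.array(eval(sys.argv[1])) # start xy commanded
C=np.array(eval(sys.argv[2]));r=float(sys.argv[3])
for f in np.arange(*eval(sys.argv[4])):
    t=C+r*np.array([np.cos(f),np.sin(f)]); d=t-p
    print(round(f,3),t.round(4),(M[:2,:2].T@d)/.025)
E
python3 arc.py "(.5996,-.0069)" "(.547,.0245)" .060 "(-.5,.2,.07)"
```

```text
-0.5 [ 0.6 -0. ] [0.11 0.01]
-0.43 [ 0.6 -0. ] [0.25 0.09]
-0.36 [0.6 0. ] [0.4  0.17]
-0.29 [0.6  0.01] [0.56 0.23]
-0.22 [0.61 0.01] [0.72 0.28]
-0.15 [0.61 0.02] [0.88 0.32]
-0.08 [0.61 0.02] [1.05 0.35]
-0.01 [0.61 0.02] [1.21 0.37]
0.06 [0.61 0.03] [1.38 0.37]
0.13 [0.61 0.03] [1.55 0.37]
```

{"api": "apply_moves", "payload": {
  "moves": [
    [[0.11,0.01,0],[0,0,0],-1],
    [[0.25,0.09,0],[0,0,0],-1],
    [[0.4,0.17,0],[0,0,0],-1],
    [[0.56,0.23,0],[0,0,0],-1],
    [[0.72,0.28,0],[0,0,0],-1],
    [[0.88,0.32,0],[0,0,0],-1],
    [[1.05,0.35,0],[0,0,0],-1],
    [[1.21,0.37,0],[0,0,0],-1],
    [[1.38,0.37,0],[0,0,0],-1],
    [[1.55,0.37,0],[0,0,0],-1],
    [[1.55,0.37,0],[0,0,0],-1]
  ]
}}

```text
t: 9.8
eef_pos: [0.6065, 0.0325, 0.1627]
tool_rot: [-0.0, 0.686, 0.728, -0.0]
contact_force: [-2.5, -3.9, -1.8]
gripper_width: 0.172
```

```bash
python3 st.py; python3 - <<'E'
from h import *
a=save('scene','s8.png')
A=cv2.resize(a['color'][200:300,260:360],(600,600),interpolation=cv2.INTER_CUBIC)
cv2.imwrite('pics/g8.png',A[:,:,::-1])
E
```

```text
t 9.8 pos [0.6065 0.0325 0.1627] w 0.17242314236646863 F [-2.4882 -3.8938 -1.8425] T [-1.0873  0.7422  0.0119]
x [-0.0589  0.9983 -0.0002] y [ 0.9983  0.0589 -0.0004] z [-0.0004 -0.0002 -1.    ]
```

View pics/g8.png

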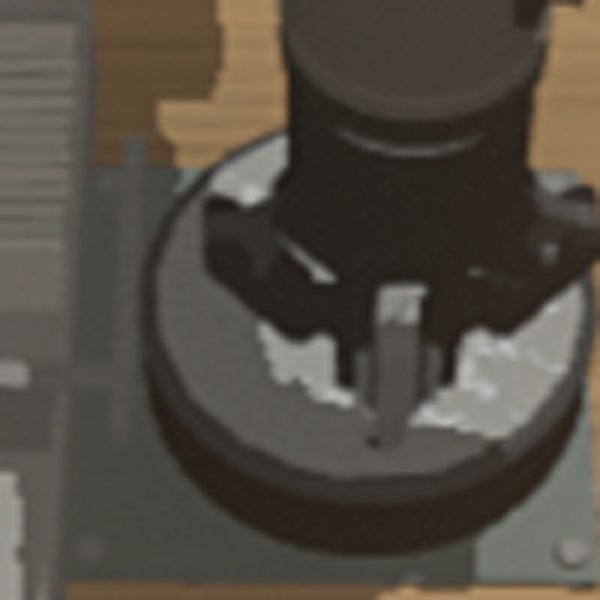

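{"api": "apply_moves", "payload": {
  "moves": [
    [[0,-0.03,0.05],[0,0,0],-1],
    [[0,-0.04,0.1],[0,0,0],-1],
    [[0,-0.04,0.15],[0,0,0],-1],
    [[0,-0.04,0.18],[0,0,0],-1],
    [[0,-0.04,0.18],[0,0,0],-1]
  ]
}}

```text
t: 10.48
eef_pos: [0.6065, 0.0321, 0.1593]
tool_rot: [0.001, 0.686, 0.727, 0.001]
contact_force: [-2.0, -4.0, 5.4]
gripper_width: 0.18
```

```bash
python3 st.py
```

```text
t 10.475 pos [0.6065 0.0321 0.1593] w 0.17991317000182552 F [-2.0241 -3.9549  5.4294] T [-1.0989  0.6276 -0.0121]
x [-0.0582  0.9983  0.0001] y [0.9983 0.0582 0.0019] z [ 0.0019  0.0003 -1.    ]
```

```bash
python3 arc.py "(.6055,.0322)" "(.546,.0245)" .060 "(.13,.6,.0333)"
```

```text
0.13 [0.61 0.03] [ 0. -0.]
0.163 [0.61 0.03] [ 0.08 -0.01]
0.197 [0.6  0.04] [ 0.16 -0.02]
0.23 [0.6  0.04] [ 0.24 -0.03]
0.263 [0.6  0.04] [ 0.32 -0.04]
0.296 [0.6  0.04] [ 0.4  -0.06]
0.33 [0.6  0.04] [ 0.47 -0.08]
0.363 [0.6  0.05] [ 0.55 -0.1 ]
0.396 [0.6  0.05] [ 0.63 -0.13]
0.43 [0.6  0.05] [ 0.7  -0.16]
0.463 [0.6  0.05] [ 0.78 -0.19]
0.496 [0.6  0.05] [ 0.85 -0.22]
0.53 [0.6  0.05] [ 0.92 -0.26]
0.563 [0.6  0.06] [ 0.99 -0.29]
0.596 [0.6  0.06] [ 1.06 -0.33]
```

{"api": "apply_moves", "payload": {
  "moves": [
    [[0.04,0,0],[0,0,0],-1],
    [[0.08,-0.01,0],[0,0,0],-1],
    [[0.12,-0.02,0],[0,0,0],-1],
    [[0.16,-0.02,0],[0,0,0],-1],
    [[0.16,-0.02,0],[0,0,0],-1]
  ]
}}

```text
t: 11.1
eef_pos: [0.606, 0.0345, 0.1593]
tool_rot: [0.001, 0.687, 0.727, 0.0]
contact_force: [-1.2, -8.2, 5.8]
gripper_width: 0.177
```

```bash
python3 st.py
```

```text
t 11.1 pos [0.606  0.0345 0.1593] w 0.17702132221045516 F [-1.1853 -8.244   5.8356] T [-1.9797  0.3728  0.0026]
x [-0.0572  0.9984 -0.0017] y [0.9984 0.0572 0.0024] z [ 0.0024 -0.0016 -1.    ]
```

{"api": "apply_moves", "payload": {
  "moves": [
    [[0.04,-0.01,0],[0,0,0],-1],
    [[0.08,-0.01,0],[0,0,0],-1],
    [[0.12,-0.02,0],[0,0,0],-1],
    [[0.12,-0.02,0],[0,0,0],-1]
  ]
}}

```text
t: 11.6
eef_pos: [0.6052, 0.0375, 0.1593]
tool_rot: [0.001, 0.687, 0.727, 0.0]
contact_force: [-1.9, -7.5, 5.9]
gripper_width: 0.176
```

```bash
python3 st.py
```

```text
t 11.6 pos [0.6052 0.0375 0.1593] w 0.17554968364284013 F [-1.9159 -7.4846  5.8729] T [-1.9226  0.2755  0.0038]
x [-0.0572  0.9984 -0.0017] y [0.9984 0.0573 0.0023] z [ 0.0024 -0.0016 -1.    ]
```

{"api": "apply_moves", "payload": {
  "moves": [
    [[0.04,-0.01,0],[0,0,0],-1],
    [[0.08,-0.01,0],[0,0,0],-1],
    [[0.12,-0.02,0],[0,0,0],-1],
    [[0.12,-0.02,0],[0,0,0],-1]
  ]
}}

```text
t: 12.1
eef_pos: [0.6041, 0.0418, 0.1587]
tool_rot: [0.001, 0.686, 0.727, 0.0]
contact_force: [-1.0, -4.9, 2.4]
gripper_width: 0.171
```

```bash
python3 st.py
```

```text
t 12.1 pos [0.6041 0.0418 0.1587] w 0.17084465992706932 F [-0.9801 -4.8774  2.4238] T [-1.2051  0.1636 -0.0309]
x [-0.0581  0.9983 -0.0002] y [0.9983 0.0581 0.0014] z [ 0.0014 -0.0001 -1.    ]
```

{"api": "apply_moves", "payload": {
  "moves": [
    [[0.04,-0.01,0],[0,0,0],-1],
    [[0.08,-0.02,0],[0,0,0],-1],
    [[0.08,-0.02,0],[0,0,0],-1]
  ]
}}

```text
t: 12.48
eef_pos: [0.6032, 0.0443, 0.1585]
tool_rot: [0.0, 0.686, 0.728, 0.0]
contact_force: [0.3, -4.0, 1.8]
gripper_width: 0.169
```

```bash
python3 st.py
```

```text
t 12.475 pos [0.6032 0.0443 0.1585] w 0.1691406323481397 F [ 0.298  -4.0163  1.7523] T [-1.0656 -0.0134  0.0258]
x [-0.0587  0.9983  0.0002] y [0.9983 0.0587 0.0006] z [ 0.0006  0.0003 -1.    ]
```

{"api": "apply_moves", "payload": {
  "moves": [
    [[0,0,0.03],[0,0,0],-1],
    [[0,0,0.06],[0,0,0],-1],
    [[0,0,0.06],[0,0,0],-1]
  ]
}}

```text
t: 12.85
eef_pos: [0.6032, 0.0442, 0.1568]
tool_rot: [0.0, 0.686, 0.727, 0.0]
contact_force: [-0.1, -4.0, 0.7]
gripper_width: 0.174
```

```bash
python3 st.py
```

```text
t 12.85 pos [0.6032 0.0442 0.1568] w 0.17443239966832355 F [-0.0759 -4.0486  0.6975] T [-0.9347 -0.3395  0.0183]
x [-0.0585  0.9983  0.0002] y [0.9983 0.0585 0.0004] z [ 0.0004  0.0002 -1.    ]
```

{"api": "apply_moves", "payload": {
  "moves": [
    [[0,0,0.04],[0,0,0],-1],
    [[0,0,0.08],[0,0,0],-1],
    [[0,0,0.12],[0,0,0],-1],
    [[0,0,0.12],[0,0,0],-1]
  ]
}}

```text
t: 13.35
eef_pos: [0.603, 0.0441, 0.1538]
tool_rot: [0.0, 0.686, 0.727, 0.0]
contact_force: [1.4, -4.5, -0.0]
gripper_width: 0.18
```

```bash
python3 st.py
```

```text
t 13.35 pos [0.603  0.0441 0.1538] w 0.1798982727691352 F [ 1.3541 -4.4765 -0.0486] T [-0.9169 -0.4011  0.0131]
x [-0.0584  0.9983  0.    ] y [0.9983 0.0584 0.0001] z [ 0.0001  0.     -1.    ]
```

{"api": "apply_moves", "payload": {
  "moves": [
    [[0,0.02,0.06],[0,0,0],-1],
    [[0,0.02,0.14],[0,0,0],-1],
    [[0,0.02,0.22],[0,0,0],-1],
    [[0,0.02,0.3],[0,0,0],-1],
    [[0,0.02,0.38],[0,0,0],-1],
    [[0,0.02,0.46],[0,0,0],-1],
    [[0,0.02,0.46],[0,0,0],-1]
  ]
}}

```text
t: 14.22
eef_pos: [0.6033, 0.0441, 0.142]
tool_rot: [-0.0, 0.686, 0.727, -0.0]
contact_force: [1.4, -4.4, -1.1]
gripper_width: 0.174
```

```bash
python3 st.py
```

```text
t 14.225 pos [0.6033 0.0441 0.142 ] w 0.1740491345920071 F [ 1.4084 -4.3596 -1.0658] T [-0.9756 -0.2515 -0.0427]
x [-0.0585  0.9983 -0.    ] y [ 0.9983  0.0585 -0.0005] z [-0.0005 -0.     -1.    ]
```

{"api": "apply_moves", "payload": {
  "moves": [
    [[0,0.02,0.05],[0,0,0],-1],
    [[0,0.02,0.1],[0,0,0],-1],
    [[0,0.02,0.15],[0,0,0],-1],
    [[0,0.02,0.19],[0,0,0],-1],
    [[0,0.02,0.22],[0,0,0],-1],
    [[0,0.02,0.22],[0,0,0],-1]
  ]
}}

```text
t: 14.98
eef_pos: [0.6039, 0.0439, 0.1374]
tool_rot: [-0.0, 0.686, 0.727, -0.0]
contact_force: [-2.5, -4.3, 7.1]
gripper_width: 0.175
```

```bash
python3 st.py; python3 - <<'E'
from h import *
a=save('scene','s9.png')
A=cv2.resize(a['color'][200:300,260:360],(600,600),interpolation=cv2.INTER_CUBIC)
cv2.imwrite('pics/g9.png',A[:,:,::-1])
E
```

```text
t 14.975 pos [0.6039 0.0439 0.1374] w 0.17504664941355771 F [-2.4531 -4.3081  7.0769] T [-1.1569  0.6424 -0.0325]
x [-0.0581  0.9983 -0.0001] y [ 0.9983  0.0581 -0.0003] z [-0.0003 -0.0001 -1.    ]
```

View pics/g9.png

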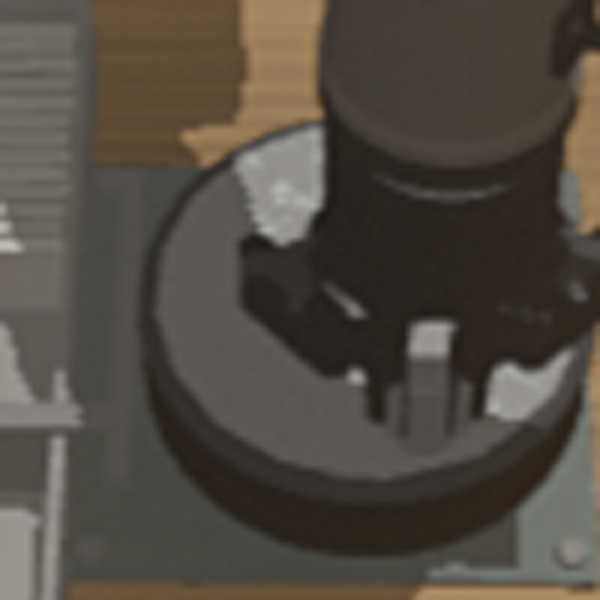

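{"api": "apply_moves", "payload": {
  "moves": [
    [[-0.04,0,0],[0,0,0],-1],
    [[-0.07,0,0],[0,0,0],-1],
    [[-0.07,0,-0.02],[0,0,0],-1]
  ]
}}

```text
t: 15.4
eef_pos: [0.6042, 0.0425, 0.1375]
tool_rot: [0.0, 0.686, 0.727, 0.0]
contact_force: [-0.1, -4.0, 0.7]
gripper_width: 0.171
```

```bash
python3 st.py
```

```text
t 15.4 pos [0.6042 0.0425 0.1375] w 0.17111016746273822 F [-0.127  -3.9837  0.7328] T [-0.9703 -0.0756  0.0119]
x [-0.0584  0.9983  0.0002] y [0.9983 0.0584 0.0005] z [ 0.0004  0.0002 -1.    ]
```

{"api": "apply_moves", "payload": {
  "moves": [
    [[-0.03,0,0],[0,0,0],-1],
    [[-0.06,0,0],[0,0,0],-1],
    [[-0.06,0,0.02],[0,0,0],-1]
  ]
}}

```text
t: 15.78
eef_pos: [0.6043, 0.0421, 0.1374]
tool_rot: [-0.0, 0.686, 0.728, 0.001]
contact_force: [-3.1, 1.1, 9.1]
gripper_width: 0.177
```

```bash
python3 st.py
```

```text
t 15.775 pos [0.6043 0.0421 0.1374] w 0.17662894390768413 F [-3.0829  1.0685  9.0582] T [ 0.0902  0.6551 -0.0505]
x [-0.0593  0.9982  0.0014] y [0.9982 0.0593 0.0003] z [ 0.0002  0.0014 -1.    ]
```

{"api": "apply_moves", "payload": {
  "moves": [
    [[0.01,0,-0.02],[0,0,0],-0.5],
    [[0.01,0,-0.02],[0,0,0],-0.2],
    [[0.01,0,-0.02],[0,0,0],0.1],
    [[0.01,0,-0.02],[0,0,0],0.2],
    [[0.01,0,-0.02],[0,0,0],0.2]
  ]
}}

```text
t: 16.4
eef_pos: [0.6041, 0.0411, 0.1373]
tool_rot: [-0.0, 0.686, 0.727, -0.0]
contact_force: [-0.2, -0.4, -0.0]
gripper_width: 0.596
```

```bash
python3 st.py; python3 - <<'E'
from h import *
a=save('scene','s10.png')
A=cv2.resize(a['color'][200:300,260:360],(600,600),interpolation=cv2.INTER_CUBIC)
cv2.imwrite('pics/g10.png',A[:,:,::-1])
E
```

```text
t 16.4 pos [0.6041 0.0411 0.1373] w 0.5959147407505895 F [-0.2418 -0.3669 -0.0102] T [-0.0346 -0.0276 -0.0256]
x [-0.0584  0.9983  0.    ] y [ 0.9983  0.0584 -0.0001] z [-0.0001  0.     -1.    ]
```

View pics/g10.png

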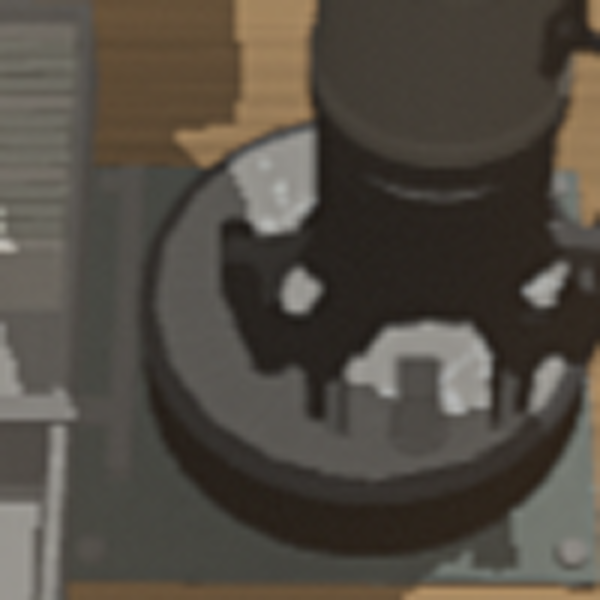

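Released, with the pin standing and its collar on the wheel. Next I retreat upward and then aside, so both cameras have a clear view.

{"api": "apply_moves", "payload": {
  "moves": [
    [[0,0,-0.6],[0,0,0],0.2],
    [[0,0,-1.6],[0,0,0],0.2],
    [[0,0,-3],[0,0,0],0.2],
    [[0,0,-4.5],[0,0,0],0.2],
    [[1.5,0,-5],[0,0,0],0.2],
    [[3.5,-1,-5],[0,0,0],0.2],
    [[6,-2,-5],[0,0,0],0.2],
    [[8,-2,-5],[0,0,0],0.2],
    [[9,-2,-5],[0,0,0],0.2],
    [[9,-2,-5],[0,0,0],0.2]
  ]
}}

```text
t: 17.7
eef_pos: [0.5404, 0.2655, 0.2633]
tool_rot: [-0.0, 0.685, 0.729, 0.001]
contact_force: [0.1, -0.6, -0.8]
gripper_width: 0.599
```

```bash
python3 st.py; python3 - <<'E'
from h import *
a=save('scene','s11.png');b=save('top','t11.png')
A=np.hstack([cv2.resize(a['color'][195:305,255:365],(400,400),interpolation=cv2.INTER_CUBIC),cv2.resize(b['color'][195:285,295:385],(400,400),interpolation=cv2.INTER_CUBIC)])
cv2.imwrite('pics/g11.png',A[:,:,::-1])
C=np.array([.546,.0245])
for f in (.3,): print(proj(a,(*(C+.06*np.array([np.cos(f),np.sin(f)])),.091)),proj(b,(*(C+.06*np.array([np.cos(f),np.sin(f)])),.091)))
E
```

```text
t 17.7 pos [0.5404 0.2655 0.2633] w 0.5987355827256302 F [ 0.1047 -0.5624 -0.8241] T [-0.084  -0.0853  0.0002]
x [-0.0628  0.998   0.0014] y [0.998  0.0628 0.0008] z [ 0.0007  0.0015 -1.    ]
(np.float64(261.3736658593104), np.float64(330.03839392855036)) (np.float64(212.71972342072803), np.float64(322.10504664453475))
```

View pics/g11.png

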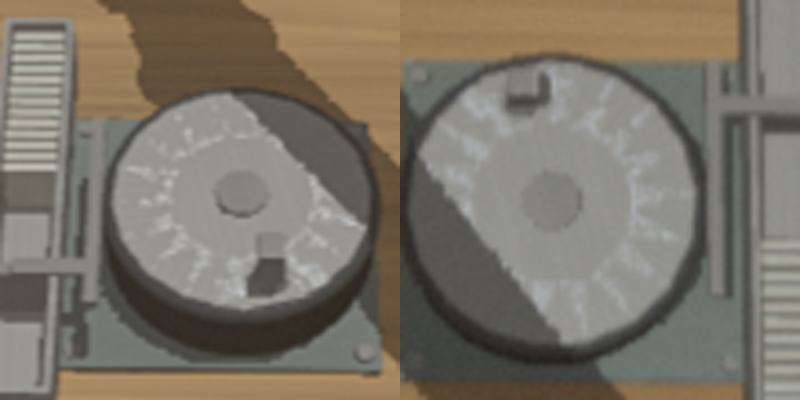

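View pics/s11.png

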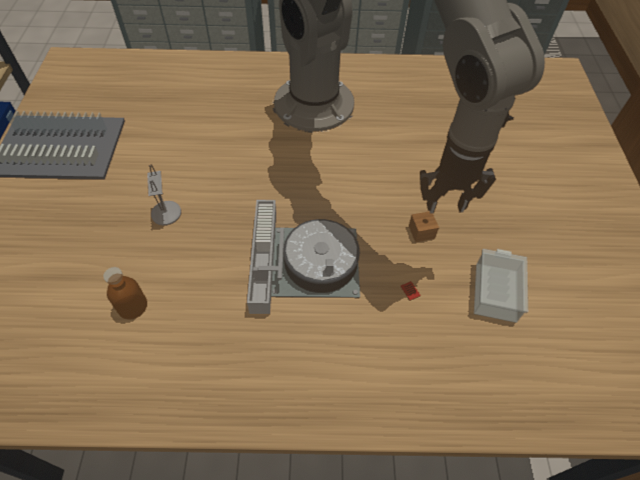

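{"api": "apply_moves", "payload": {
  "moves": [
    [[0,0,0],[0,0,0],0.2],
    [[0,0,0],[0,0,0],0.2],
    [[0,0,0],[0,0,0],0.2],
    [[0,0,0],[0,0,0],0.2]
  ]
}}

```text
t: 18.3
eef_pos: [0.5412, 0.2626, 0.2624]
tool_rot: [-0.0, 0.686, 0.727, -0.0]
contact_force: [0.5, -0.3, -0.5]
gripper_width: 0.599
```

```bash
python3 - <<'E'
from h import *
a0=cv2.imread('pics/s11.png'); a=save('scene','s12.png'); a1=cv2.imread('pics/s12.png')
print('wheel/pin change',cv2.absdiff(a0,a1)[215:300,280:362].max())
s0=cv2.imread('pics/s0.png')
for n,(r,c) in dict(bottle=(295,123),tweezers=(206,160),box=(287,501),cass=(291,411)).items():
    print(n,cv2.absdiff(s0,a1)[r-15:r+15,c-15:c+15].mean())
print(hand_in())
E
```

```text
wheel/pin change 62
bottle 4.423703703703704
tweezers 6.444444444444445
box 7.631481481481481
cass 20.153703703703705
the job is handed in; nothing more can be done
None
```

The pin is locked in the wheel with its collar seated, the wheel is held wound back, and the job is handed in at about 18 s.

I took the pin from the stand, put its end into the wheel's hole and turned the wheel counter-clockwise. With the pin riding lightly on the plate, I felt it sink at a turn of about 0.82 rad, then pressed it home and let go.

**Seating:** The collar met the wheel exactly at the predicted height (TCP at 137.4 mm). After release, the pin's top sat within a pixel of where a fully seated pin should appear in the scene view.

**Holding:** The wheel and pusher stayed wound back after release, with the robot clear and touching nothing.

**Force:** The contact force readings I took stayed at about 10 N or below.

**Other objects:** In the scene view the bottle, tweezers stand, box and red cassette sit where they were. The arm never went near them.

**Unclear check:** My last picture-difference numbers settle nothing. Images half a second apart differed by up to 62 levels around the wheel, and the cassette patch by 20 on average against the start. I put this down to the arm's moving shadow and picture noise, but did not look further before handing in.

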